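# Sweep the spacer rings off the probe-station stage into the catch tray

### The arm

A 6-joint arm with a two-finger parallel gripper is mounted at the origin on the work surface. World frame = base frame: x ahead of the robot, y to its left, z up, the work surface at z = 0. Lengths are in mm, angles in rad, forces in N, time in s.
With the tool pointing down it reaches from about 400 to 925 mm from the base axis. Payload 12.5 kg.
Tool frame: the origin (TCP) lies between the finger pads; the fingertips stand env.tip_extent ahead of it and the grasp point (between the pads) lies 11 mm behind it (env.tip_extent is the distance from the TCP to the fingertips, in mm); z points along the fingers, y is the line along which they close (so a half turn about z gives the same grasp; the last joint's range is limited). The gripper opens to 95 mm and grips with 3 to 60 N. Pads are 20 mm wide; open, the fingers measure 119 mm over their backs; the gripper's body (75 mm by 180 mm) begins 59 mm behind the grasp point.
Start: joints at [1.038, 0.491, 1.559, -0, 1.092, -0.106], TCP at [258.711, 568.959, 222.661] pointing down, gripper open.
Joint ranges: [-3.1, 3.1], [-0.84, 2.19], [0.05, 2.79], [-1.13, 4.28], [0.06, 2.93], [-2.69, 2.69]. Speed limits (rad/s): [2.22, 2.22, 2.79, 3.14, 3.14, 3.14].

### API

Orientations are given as [roll, pitch, yaw] about the fixed x, y, z axes, in that order (R = Rz(yaw) Ry(pitch) Rx(roll)).
In Python, from cell import env gives the robot as it stands.
- The arm moves only by the tool carry_out, never from a script. Its argument "motion" is a list of rows, each a list of 5 numbers: the shift along the tool's x, y, z in mm, then the turn about the tool's z in degrees, then the closure, from 0 (fully open) to 1 (shut). A call has 1 to 12 rows; each row shifts and turns the commanded pose from where the row before left it, along the tool's axes as they then stand; what a row does not reach is not made up. A row lasts 1/10 s, in which the tool goes at most 50 mm and 8.59 degrees, less where a joint would pass 70% of its speed; a pose out of reach is approached as far as the arm can. A call with a gripper value outside its range is refused whole. The fingers move at their own pace and stop on an object; the grip force is fixed at half the most. Time passes only in rows, so rows that do not move let the fingers close. It gives the time, the measured TCP pose, the force, the opening and the grip force at its end, in the units of the state.
- env.state(): the state, without advancing time (a new reading comes with each control period).
- env.read_camera(name): name is "side" or "top" or "wrist"; returns a dict with "color" (400x640x3 uint8, red, green, blue), "K" (3x3 intrinsics, pixels), "R" (3x3) and "t" (3): a world point X has camera coordinates R X + t; the wrist camera has in their place "hand_eye" (4x4, takes a point from camera to tool coordinates, whose origin is the TCP and whose axes are the flange's). Camera axes: x right, y down, z forward; pixel columns grow to the right and rows downward; lengths in mm; the calibration is good to about 2 mm. A picture is of the moment at which its call begins: read the wrist's pose just before it. There is no depth.
- env.job_done(): hands the job in; it is judged then, once.
The state is a dict: "t": time; "joints": joint angles; "qvel": joint speeds; "tau": joint torques, N m; "eef_pos": TCP position; "tcp_rot": TCP orientation; "ft_force": force on the tool from outside, world axes, zero at the start; "moment": the same for the moment, N m; "opening": opening from 0.0 (shut) to 1.0 (fully open); "grip_force": force on a finger pad.
Only numpy, scipy, OpenCV 4.12 (cv2) and the standard library are available. Lean on these libraries where they do the work, as an engineer would, in place of code of your own. Each camera call takes 0.05 s, during which the arm holds its last target. There are 200 camera calls.

### The job

Clear the stage plate: with closed fingers, push the three loose brass rings across it and over its open edge into the blue tray, sliding them and never lifting them. Let none fall into the white carrier or onto the table, and leave the positioner, the dial gauge, the jar and the screwdriver where they are.

Things in the scene. Friction and masses are not known exactly. Their poses are not given: they have to be found in the camera images.
- stage: fixed aluminium stage plate with small dark holes, 280 mm (its x, away from the robot) by 300 mm (its y), flat top 50 mm above its origin (under its middle, at table level). Turned at most 0.2 rad. Black fences 12 mm high, 8 mm thick, along both x edges (inner faces at x = -132, +132 mm). The y edges (y = -150, +150 mm) are open
- tray: fixed open blue plastic catch tray, 270 mm (its x) by 90 mm (its y), 42 mm high, walls and floor 4 mm, empty. Axes parallel to the stage's. It stands along the left (+y) or right (-y) open edge of the stage, centre 198 mm from the stage's middle (3 mm gap), rim 8 mm below the plate's top. Origin: centre of its underside
- carrier: fixed open white sample carrier of the same size as the tray, with black pads and small chips on its floor, along the other open edge of the stage. Nothing belongs in it from this job. Origin: centre of its underside
- ring_a: loose brass spacer ring, 32 mm outside diameter, 12 mm bore, 14 mm tall, 55 to 115 g, lying flat on the stage plate (dry, slides easily). Origin: centre of its underside. At the start it lies nearest the robot, about 100 mm before the plate's middle
- ring_b: loose brass spacer ring, 32 mm outside diameter, 12 mm bore, 14 mm tall, 55 to 115 g, lying flat on the stage plate (dry, slides easily). Origin: centre of its underside. At the start it lies about 45 mm before the plate's middle
- ring_c: loose brass spacer ring, 32 mm outside diameter, 12 mm bore, 14 mm tall, 55 to 115 g, lying flat on the stage plate (dry, slides easily). Origin: centre of its underside. At the start it lies about 10 mm past the plate's middle
- positioner: black probe positioner block with a steel micrometer knob on top and one at its side, 50 x 62 mm, 60 mm tall, 0.45 kg, loose on the stage plate about 70 mm left or right of the plate's middle, 95 mm from it towards the far fence; it stays where it stands. Origin: centre of its underside
- gauge: dial gauge with a round white face (48 mm) in a square black foot 50 x 50 mm, 62 mm tall, 0.4 kg, loose on the stage plate about 70 mm left or right of the plate's middle, 95 mm from it towards the far fence; it stays where it stands. Origin: centre of its underside
- screwdriver: red-handled screwdriver, 170 mm long, lying on the table to the robot's right; not part of the job
- jar: white jar with a black lid, 50 mm across, 50 mm tall, standing on the table to the robot's left; not part of the job

How it is judged:
By the outcome, as a careful person would: the job done as asked, in the order asked, and still so for the second after the job is handed in, with the robot touching nothing.
It also fails if it takes over 51 s, if anything falls off the work surface, if the arm or the gripper's body presses on something with over 40 N, if the wrist force passes 120 N, or if a joint passes its speed limit or range.

## Working session

There is one attempt and no reset: what is moved stays moved. The work goes in short steps, Python scripts to look and compute and a tool call to move; the robot and the scene stay as the last step left them, time stands still between calls to the robot, and variables do not carry over. Pictures are saved under pics/ and viewed, at most 10 in all, crops included, and the job is handed in when it is done.

Besides the shell and the picture viewer there is one more tool, called as a command line: name --pt "numbers of a row" for each row, then --argument value for the rest. carry_out: Moves the arm, as the interface text tells. Its arguments: {"type":"object","properties":{"motion":{"type":"array"}},"required":["motion"]}

```bash
mkdir -p pics
python3 - <<'E'
from cell import env
import cv2
s=env.state();print(s['t'],s['eef_pos'],s['tcp_rot'],s['opening'],env.tip_extent)
for n in("top","side"):
    c=env.read_camera(n);cv2.imwrite(f"pics/{n}0.png",c['color'][:,:,::-1]);print(c['K'].tolist(),c['R'].round(4).tolist(),c['t'])
E
```

```text
0.0 [258.58980966 568.74292697 222.10550735] [-3.14051626e+00 -1.12568332e-04  2.71476304e+00] 1.0013867871950901 8.0
[[402.68804660733383, 0.0, 319.5683887922475], [0.0, 402.68804660733383, 203.34795030728444], [0.0, 0.0, 1.0]] [[0.011, -0.9996, -0.0255], [-0.9946, -0.0083, -0.1033], [0.103, 0.0265, -0.9943]] [   3.05385719  559.11479761 1336.93558206]
[[404.25573364270844, 0.0, 312.1570861990955], [0.0, 404.25573364270844, 196.80064471471525], [0.0, 0.0, 1.0]] [[-0.7812, -0.6242, -0.0048], [-0.4894, 0.6172, -0.6161], [0.3875, -0.4789, -0.7877]] [429.80222464 327.54504526 852.95762526]
```

View pics/top0.png

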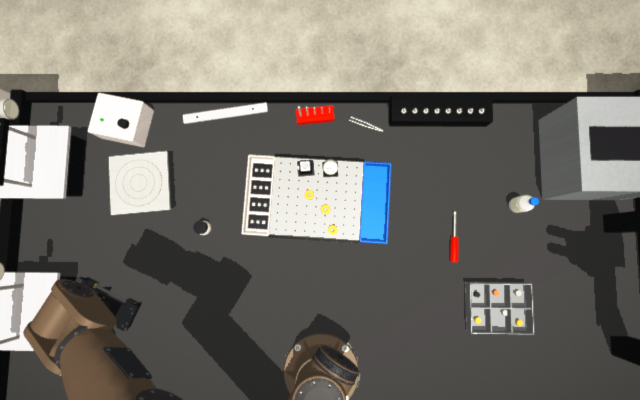

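View pics/side0.png

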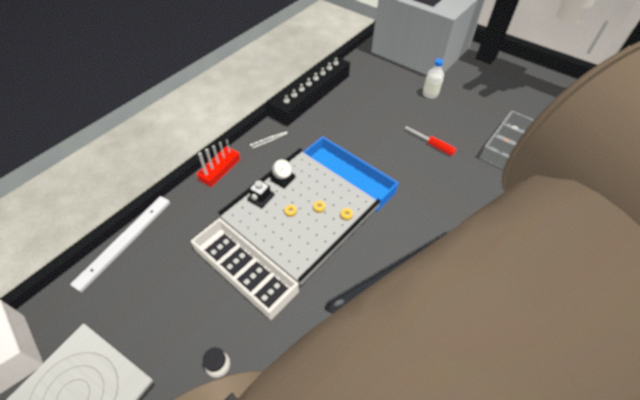

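The top view shows the blue tray on the right (u≈375), the white carrier on the left (u≈258), and the rings near (309,195), (325,209) and (333,230). The positioner is at (305,167) and the gauge at (330,168). I'll enlarge both views.

Run:
```python
import cv2
a=cv2.imread("pics/top0.png")[145:250,235:395];cv2.imwrite("pics/c1.png",cv2.resize(a,None,fx=5,fy=5,interpolation=cv2.INTER_CUBIC))
```

```text
(no output)
```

View pics/c1.png

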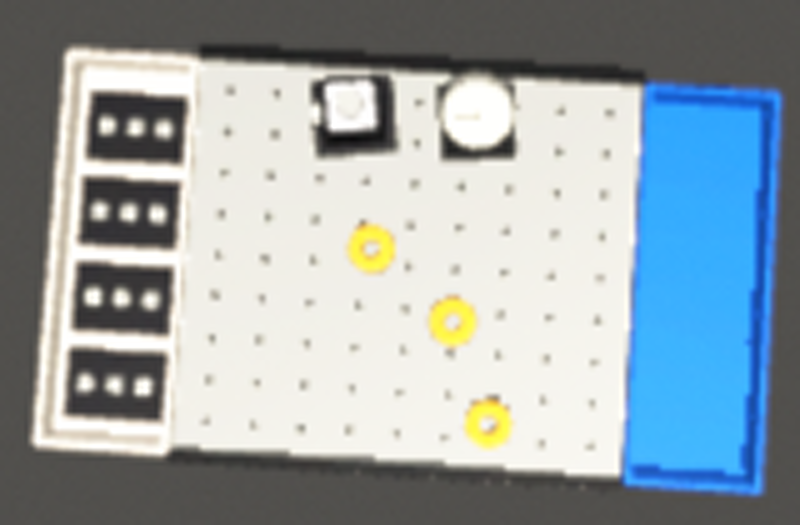

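The crop (×5, offset 235,145) shows ring a at (488,424), b at (452,321) and c at (371,249). The plate corners are at about (198,58), (643,82), (622,478) and (170,450).

```bash
cat > h.py <<'E'
import numpy as np
from cell import env
def world(c,u,v,z):
    d=c['R'].T@np.linalg.inv(c['K'])@[u,v,1]; o=-c['R'].T@c['t']
    return o+d*(z-o[2])/d[2]
E
python3 - <<'E'
from h import *
c=env.read_camera("top")
P=lambda x,y,z:world(c,235+(x+.5)/5-.5,145+(y+.5)/5-.5,z)[:2]
cor=[P(198,58,58),P(643,82,58),P(622,478,58),P(170,450,58)]  # FL,FR,NR,NL
ctr=np.mean(cor,0)
ex=(cor[0]+cor[1]-cor[2]-cor[3]);ey=cor[0]+cor[3]-cor[1]-cor[2]
print(np.array(cor).round(1),ctr,np.arctan2(ex[1],ex[0]),np.arctan2(-ey[0],ey[1]),np.linalg.norm(ex)/2,np.linalg.norm(ey)/2)
th=(np.arctan2(ex[1],ex[0])+np.arctan2(-ey[0],ey[1]))/2
R=np.array([[np.cos(th),-np.sin(th)],[np.sin(th),np.cos(th)]])
for n,p in dict(a=(488,424,62),b=(452,321,62),c=(371,249,62),gaugefoot_nearL=(441,157,52),gnr=(515,157,52),posNL=(320,155,52),posNR=(396,152,52),trayFR=(780,92,42),trayNR=(762,493,42)).items():
    w=P(*p);print(n,w.round(1),(R.T@(w-ctr)).round(1))
s=env.state();print(th,s['joints'],s['tcp_rot'])
E
```

```text
[[ 714.5  162.4]
 [ 699.8 -136.8]
 [ 435.6 -123. ]
 [ 450.9  175. ]] [575.18587096  19.38025518] -0.04992971878498538 -0.050210603392343255 264.2367755115318 298.98288659074325
a [470.  -34.9] [-102.4  -59.4]
b [537.7 -10.6] [-36.  -31.8]
c [585.2  43.7] [ 8.8 24.8]
gaugefoot_nearL [649.1  -2. ] [ 74.9 -17.6]
gnr [649.4 -51.6] [ 77.7 -67.2]
posNL [649.9  79.4] [71.6 63.7]
posNR [652.3  28.3] [76.6 12.8]
trayFR [ 696.8 -230.5] [ 134.  -243.5]
trayNR [ 426.9 -216.7] [-136.3 -243.2]
-0.050070161088664314 [ 1.03839084e+00  4.91429515e-01  1.55929587e+00 -7.01977908e-06
  1.09168717e+00 -1.05561424e-01] [-3.14077666e+00 -8.01969433e-05  2.71475179e+00]
```

carry_out --pt "0 0 0 -7.2 1" --pt "0 0 0 -7.2 1" --pt "0 0 0 -7.2 1" --pt "0 0 0 0 1" --pt "0 0 0 0 1"

```text
t: 0.65
eef_pos: [258.7, 568.9, 222.5]
tcp_rot: [-3.141, -0.0, 3.088]
ft_force: [0.0, -0.4, 0.4]
opening: 0.635
grip_force: 0.0
```

```bash
cat >> h.py <<'E'
ctr=np.array([575.2,19.4]);th=-.05
Rs=np.array([[np.cos(th),-np.sin(th)],[np.sin(th),np.cos(th)]])
def rel(targets):
    from scipy.spatial.transform import Rotation as Ro
    s=env.state();T=Ro.from_euler('xyz',s['tcp_rot']).as_matrix();p=s['eef_pos']
    print(s['t'],p.round(1),s['tcp_rot'].round(4),'op',round(s['opening'],2),'stage',(Rs.T@(p[:2]-ctr)).round(1),'F',s['ft_force'].round(1))
    for x,y,z in targets:
        w=np.r_[ctr+Rs@[x,y],z];print((x,y,z),(T.T@(w-p)).round(1));p=w
E
python3 -c "
from h import *
rel([(-102,-16,110),(-102,-16,62),(-102,-165,62),(-102,-165,110),(-36,10,110),(-36,10,62)])"
```

```text
0.65 [258.7 568.9 222.5] [-3.1414e+00 -1.0000e-04  3.0881e+00] op 0.63 stage [-343.6  533. ] F [ 0.  -0.4  0.4]
(-102, -16, 110) [-243.5 -548.1  112.6]
(-102, -16, 62) [-0.  0. 48.]
(-102, -165, 62) [  -0.5 -149.     0. ]
(-102, -165, 110) [  0.  -0. -48.]
(-36, 10, 110) [-65.4 175.2  -0. ]
(-36, 10, 62) [-0.  0. 48.]
```

carry_out --pt "-9 -20 4 0 1" --pt "-18 -40 6 0 1" --pt "-18 -40 6 0 1" --pt "-18 -40 6 0 1" --pt "-18 -40 6 0 1" --pt "-18 -40 6 0 1" --pt "-18 -40 6 0 1" --pt "-18 -40 6 0 1" --pt "-18 -40 6 0 1" --pt "-18 -40 6 0 1" --pt "-18 -40 6 0 1" --pt "-18 -40 6 0 1"

```text
t: 1.85
eef_pos: [443.0, 97.5, 152.6]
tcp_rot: [3.141, 0.001, 3.088]
ft_force: [1.9, 0.5, -0.2]
opening: 0.005
grip_force: 0.0
```

```bash
python3 -c "
from h import *
rel([(-102,-16,110)])"
```

```text
1.85 [443.   97.5 152.6] [3.1414e+00 5.0000e-04 3.0883e+00] op 0.0 stage [-135.9   71.4] F [ 1.9  0.5 -0.2]
(-102, -16, 110) [-34.2 -87.3  42.6]
```

carry_out --pt "-15 -35 17 0 1" --pt "-15 -35 17 0 1" --pt "-6 -18 8 0 1" --pt "0 0 0 0 1" --pt "0 0 0 0 1"

```text
t: 2.35
eef_pos: [473.9, 9.6, 110.6]
tcp_rot: [3.141, -0.001, 3.089]
ft_force: [0.5, -0.2, 0.1]
opening: 0.007
grip_force: 0.0
```

Run:
```python
from h import *
import cv2
rel([(-102,-16,110),(-102,-16,62)])
a=env.read_camera("side")['color'][130:320,180:420,::-1];b=env.read_camera("wrist")['color'][:,:,::-1]
cv2.imwrite("pics/m1.png",np.vstack([cv2.resize(a,(480,380)),cv2.resize(b,(480,220))[:220]])[:600])
```

```text
2.35 [473.9   9.6 110.6] [ 3.1414e+00 -5.0000e-04  3.0889e+00] op 0.01 stage [-100.7  -14.8] F [ 0.5 -0.2  0.1]
(-102, -16, 110) [ 1.3 -1.2  0.6]
(-102, -16, 62) [-0. -0. 48.]
```

View pics/m1.png

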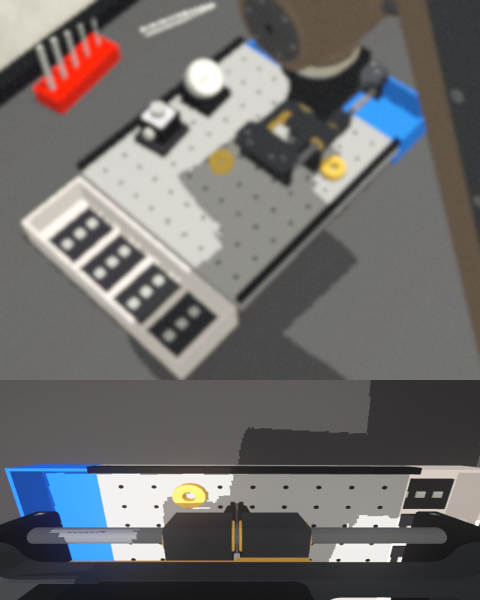

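carry_out --pt "1 -1 16 0 1" --pt "0 0 20 0 1" --pt "0 0 12 0 1" --pt "0 0 0 0 1" --pt "0 -6 0 0 1" --pt "0 -6 0 0 1" --pt "0 -8 0 0 1" --pt "0 -10 0 0 1" --pt "0 -10 0 0 1" --pt "0 -10 0 0 1" --pt "0 -10 0 0 1" --pt "0 -10 0 0 1"

```text
t: 3.65
eef_pos: [469.7, -62.2, 63.0]
tcp_rot: [3.141, 0.001, 3.091]
ft_force: [-0.3, 4.6, 6.7]
opening: 0.006
grip_force: 4.2
```

Run:
```python
from h import *
import cv2
rel([(-102,-158,62)])
a=env.read_camera("side")['color'][130:270,250:430,::-1];b=env.read_camera("wrist")['color'][:,:,::-1]
cv2.imwrite("pics/m2.png",np.vstack([cv2.resize(a,(450,350)),cv2.resize(b,(450,250))]))
```

```text
3.65 [469.7 -62.2  63. ] [3.1414e+00 7.0000e-04 3.0911e+00] op 0.01 stage [-101.3  -86.8] F [-0.3  4.6  6.7]
(-102, -158, 62) [  0.7 -71.2   1. ]
```

View pics/m2.png

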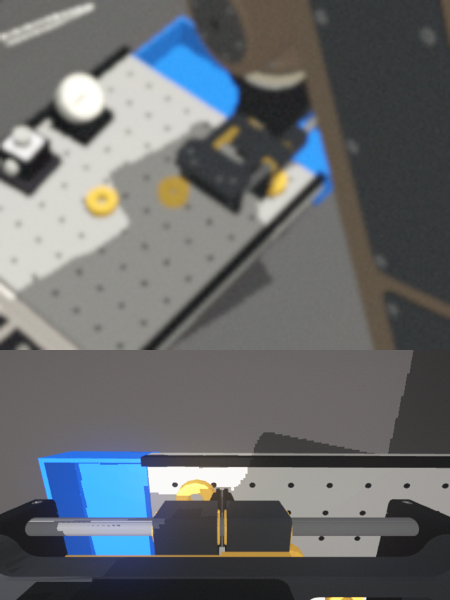

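The ring is at the finger's front face: wrist (195,490), with the tip at about (225,500). The 6.7 N upward force is unexpected, so I'll pause and read again.

carry_out --pt "0 0 0 0 1" --pt "0 0 0 0 1"

```text
t: 3.95
eef_pos: [469.5, -61.7, 62.6]
tcp_rot: [3.142, -0.0, 3.091]
ft_force: [-0.6, -0.2, -0.0]
opening: 0.005
grip_force: 0.0
```

Run:
```python
from h import *
import cv2
rel([])
c=env.read_camera("wrist");print(c['hand_eye'].round(3).tolist())
H=np.linalg.inv(c['hand_eye'])
for y in(-12,0,12):
  for x in (-10,10):
    q=H@[x,y,8,1];u=c['K']@(q[:3]/q[2]);print(x,y,u[:2].round())
# expected ring outline top centre when touching
for y in(-12,-28,-44): q=H@[0,y,-1,1];u=c['K']@(q[:3]/q[2]);print('ring',y,u[:2].round())
cv2.imwrite("pics/m3.png",cv2.resize(c['color'][150:290,180:440,::-1],None,fx=3,fy=3,interpolation=2))
```

```text
3.95 [469.5 -61.7  62.6] [ 3.1416e+00 -1.0000e-04  3.0914e+00] op 0.0 stage [-101.5  -86.3] F [-0.6 -0.2 -0. ]
[[-0.001, -0.967, -0.256, 71.187], [1.0, -0.001, -0.0, -0.238], [0.0, -0.256, 0.967, -160.649], [0.0, 0.0, 0.0, 1.0]]
-10 -12 [295. 256.]
10 -12 [295. 223.]
-10 0 [316. 256.]
10 0 [316. 223.]
-10 12 [337. 256.]
10 12 [337. 223.]
ring -12 [294. 246.]
ring -28 [265. 246.]
ring -44 [235. 246.]
```

View pics/m3.png

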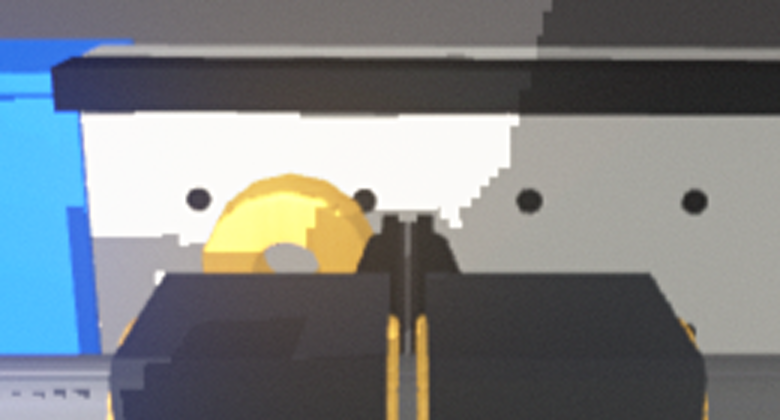

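The fingertips taper, so contact is about 6 mm from the axis. The ring is about 4 mm off-centre towards the robot. I'll back off, recentre, raise 2 mm and finish the push.

carry_out --pt "0 4 -2 0 1" --pt "4 0 0 0 1" --pt "0 -5 0 0 1" --pt "0 -8 0 0 1" --pt "0 -9 0 0 1" --pt "0 -9 0 0 1" --pt "0 -9 0 0 1" --pt "0 -9 0 0 1" --pt "0 -9 0 0 1" --pt "0 -9 0 0 1" --pt "0 -9 0 0 1" --pt "0 -6 0 0 1"

```text
t: 5.2
eef_pos: [461.7, -139.9, 64.6]
tcp_rot: [3.142, 0.0, 3.091]
ft_force: [-0.2, 0.1, 0.1]
opening: 0.01
grip_force: 0.0
```

Run:
```python
from h import *
import cv2
rel([(-105,-165,64),(-105,-165,110)])
a=env.read_camera("top")['color'][145:250,300:400,::-1];b=env.read_camera("wrist")['color'][100:350,100:500,::-1]
cv2.imwrite("pics/m4.png",np.hstack([cv2.resize(a,(380,400),interpolation=2),cv2.resize(b,(400,400))]))
```

```text
5.2 [ 461.7 -139.9   64.6] [3.1416e+00 1.0000e-04 3.0914e+00] op 0.01 stage [-105.4 -164.8] F [-0.2  0.1  0.1]
(-105, -165, 64) [-0.4 -0.2  0.6]
(-105, -165, 110) [ -0.   0. -46.]
```

View pics/m4.png

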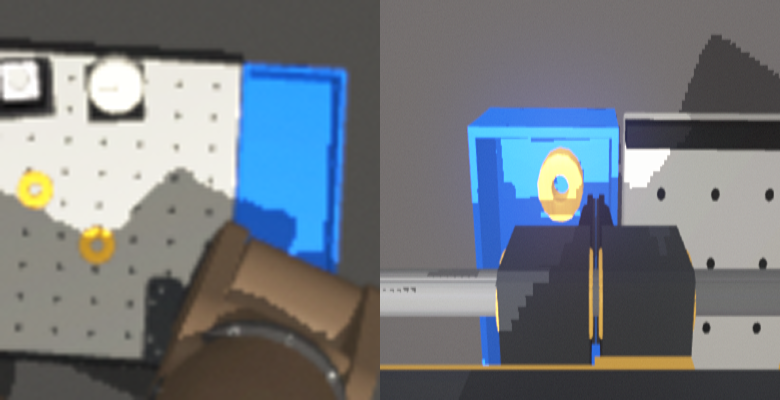

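Ring a lies in the tray, at (560,185) in the right half. Ring b is next.

carry_out --pt "0 0 -26 0 1" --pt "-10 25 -20 0 1" --pt "-19 48 0 0 1" --pt "-19 48 0 0 1" --pt "-19 48 0 0 1" --pt "0 0 0 0 1" --pt "0 0 16 0 1" --pt "0 0 20 0 1" --pt "0 0 10 0 1" --pt "0 0 0 0 1"

```text
t: 6.3
eef_pos: [534.2, 21.8, 63.6]
tcp_rot: [3.141, -0.002, 3.091]
ft_force: [0.8, -0.5, 1.0]
opening: 0.003
grip_force: 0.0
```

Run:
```python
from h import *
import cv2
rel([(-38,-165,64)])
c=env.read_camera("wrist");H=np.linalg.inv(c['hand_eye'])
cv2.imwrite("pics/m5.png",cv2.resize(c['color'][150:290,120:440,::-1],None,fx=2.5,fy=2.5,interpolation=2))
for x,y in((0,-32),(0,-42),(16,-32),(0,-48),(0,-16)): q=H@[x,y,-1,1];u=c['K']@(q[:3]/q[2]);print((x,y),((u[:2]-[120,150])*2.5).round())
```

```text
6.3 [534.2  21.8  63.6] [ 3.1414e+00 -2.5000e-03  3.0915e+00] op 0.0 stage [-41.    0.3] F [ 0.8 -0.5  1. ]
(-38, -165, 64) [  -3.  -165.3   -0.5]
(0, -32) [343. 241.]
(0, -42) [298. 241.]
(16, -32) [340. 171.]
(0, -48) [270. 241.]
(0, -16) [417. 241.]
```

View pics/m5.png

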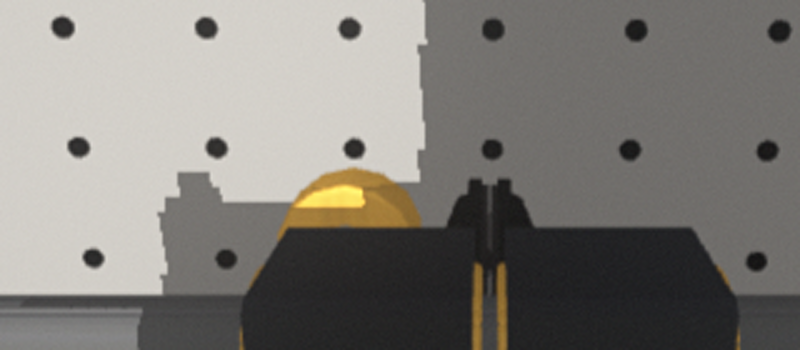

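Ring b is 3 mm towards the far side of the finger's axis and about 30 mm ahead, so I'll shift and push.

carry_out --pt "-3 -4 0 0 1" --pt "0 -6 0 0 1" --pt "0 -8 0 0 1" --pt "0 -10 0 0 1" --pt "0 -10 0 0 1" --pt "0 -10 0 0 1" --pt "0 -10 0 0 1" --pt "0 -10 0 0 1" --pt "0 -10 0 0 1" --pt "0 -10 0 0 1" --pt "0 -10 0 0 1" --pt "0 -6 0 0 1"

```text
t: 7.55
eef_pos: [532.8, -83.0, 64.6]
tcp_rot: [3.142, -0.0, 3.091]
ft_force: [0.7, 1.3, 0.7]
opening: 0.004
grip_force: 0.5
```

Run:
```python
from h import *
import cv2
rel([(-38,-166,64)])
c=env.read_camera("wrist");H=np.linalg.inv(c['hand_eye'])
cv2.imwrite("pics/m6.png",cv2.resize(c['color'][150:290,120:440,::-1],None,fx=2.5,fy=2.5,interpolation=2))
```

```text
7.55 [532.8 -83.   64.6] [ 3.1415 -0.      3.0913] op 0.0 stage [ -37.2 -104.4] F [0.7 1.3 0.7]
(-38, -166, 64) [  0.7 -61.6   0.6]
```

View pics/m6.png

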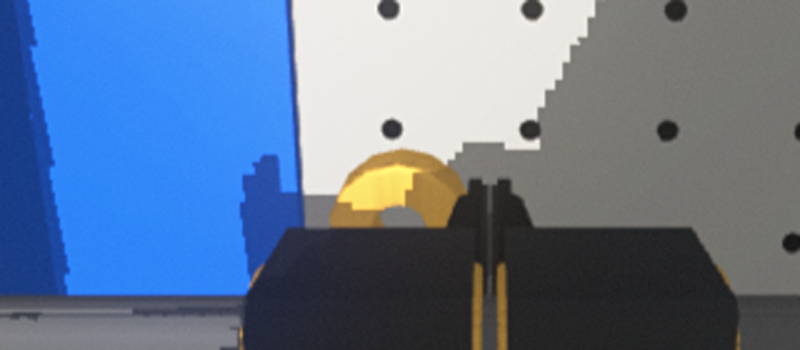

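Ring b is centred in front of the finger and near the edge. I'll finish it.

carry_out --pt "0 -9 0 0 1" --pt "0 -9 0 0 1" --pt "0 -9 0 0 1" --pt "0 -9 0 0 1" --pt "0 -9 0 0 1" --pt "0 -9 0 0 1" --pt "0 -8 0 0 1" --pt "0 0 0 0 1" --pt "0 0 -26 0 1" --pt "0 0 -24 0 1"

```text
t: 8.6
eef_pos: [529.4, -143.8, 114.9]
tcp_rot: [3.141, -0.001, 3.092]
ft_force: [0.0, -0.8, 0.3]
opening: 0.005
grip_force: 0.0
```

carry_out --pt "-6 30 0 0 1" --pt "-10 46 0 0 1" --pt "-10 46 0 0 1" --pt "-10 46 0 0 1" --pt "-8 40 0 0 1" --pt "-4 22 0 0 1" --pt "0 0 0 0 1" --pt "0 0 20 0 1" --pt "0 0 20 0 1" --pt "0 0 10 0 1" --pt "0 0 0 0 1"

```text
t: 9.7
eef_pos: [588.4, 82.7, 63.5]
tcp_rot: [-3.141, -0.002, 3.091]
ft_force: [0.2, -0.2, -0.0]
opening: 0.007
grip_force: 0.0
```

Run:
```python
from h import *
import cv2
rel([(9,-166,64)])
c=env.read_camera("wrist");H=np.linalg.inv(c['hand_eye'])
a=cv2.resize(c['color'][150:290,120:440,::-1],None,fx=2.5,fy=2.5,interpolation=2)
b=cv2.resize(env.read_camera("top")['color'][150:250,290:400,::-1],(264,240),interpolation=2)
im=np.zeros((590,800,3),np.uint8);im[:350]=a;im[350:,:264]=b
cv2.imwrite("pics/m7.png",im)
for x,y in((0,-32),(0,-42),(16,-32)): q=H@[x,y,-1,1];u=c['K']@(q[:3]/q[2]);print((x,y),((u[:2]-[120,150])*2.5).round())
```

```text
9.7 [588.4  82.7  63.5] [-3.1414e+00 -2.5000e-03  3.0911e+00] op 0.01 stage [10.  63.9] F [ 0.2 -0.2 -0. ]
(9, -166, 64) [   0.9 -229.9   -0.5]
(0, -32) [343. 241.]
(0, -42) [298. 241.]
(16, -32) [340. 171.]
```

View pics/m7.png

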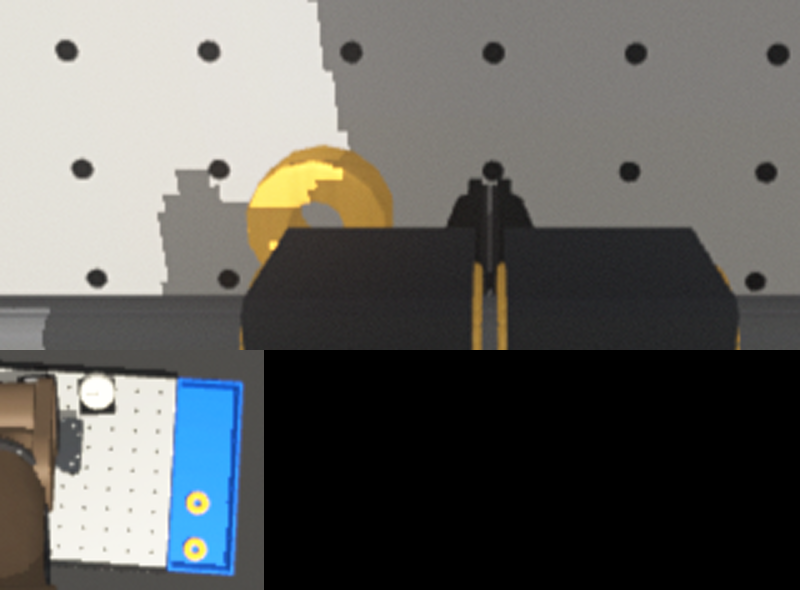

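Both rings lie in the tray, at (198,503) and (196,549) in the inset. Ring c is about 2 mm towards the robot and 37 mm ahead, so I'll push it.

carry_out --pt "2 -5 0 0 1" --pt "0 -6 0 0 1" --pt "0 -7 0 0 1" --pt "0 -9 0 0 1" --pt "0 -10 0 0 1" --pt "0 -10 0 0 1" --pt "0 -10 0 0 1" --pt "0 -10 0 0 1" --pt "0 -10 0 0 1" --pt "0 -10 0 0 1" --pt "0 -10 0 0 1" --pt "0 -10 0 0 1"

```text
t: 11.0
eef_pos: [581.8, -24.2, 64.6]
tcp_rot: [3.141, -0.0, 3.092]
ft_force: [0.3, 2.3, 1.1]
opening: 0.003
grip_force: 0.8
```

carry_out --pt "0 -10 0 0 1" --pt "0 -10 0 0 1" --pt "0 -10 0 0 1" --pt "0 -10 0 0 1" --pt "0 -10 0 0 1" --pt "0 -8 0 0 1" --pt "0 -5 0 0 1"

```text
t: 11.7
eef_pos: [578.7, -87.2, 64.6]
tcp_rot: [3.142, 0.0, 3.091]
ft_force: [-1.0, 1.8, 2.2]
opening: 0.004
grip_force: 0.8
```

Run:
```python
from h import *
import cv2
rel([(9,-166,64)])
c=env.read_camera("wrist")
cv2.imwrite("pics/m8.png",cv2.resize(c['color'][150:290,120:440,::-1],None,fx=2.5,fy=2.5,interpolation=2))
```

```text
11.7 [578.7 -87.2  64.6] [3.1416e+00 1.0000e-04 3.0913e+00] op 0.0 stage [   8.8 -106.3] F [-1.   1.8  2.2]
(9, -166, 64) [ -0.2 -59.7   0.6]
```

View pics/m8.png

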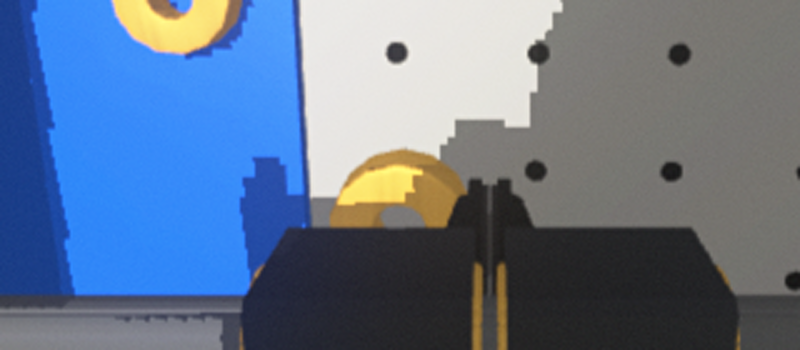

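Ring c is centred at the edge, so I'll finish it and lift clear. I've now viewed 11 pictures, one over the limit of 10, so from here I'll check numerically.

carry_out --pt "0 -9 0 0 1" --pt "0 -9 0 0 1" --pt "0 -9 0 0 1" --pt "0 -9 0 0 1" --pt "0 -9 0 0 1" --pt "0 -9 0 0 1" --pt "0 -7 0 0 1" --pt "0 0 0 0 1" --pt "0 0 -26 0 1" --pt "0 0 -40 0 1" --pt "0 0 -40 0 1" --pt "0 -20 0 0 1"

```text
t: 12.95
eef_pos: [576.5, -166.3, 175.8]
tcp_rot: [-3.139, 0.007, 3.094]
ft_force: [0.7, 0.1, -0.2]
opening: 0.006
grip_force: 0.0
```

carry_out --pt "0 -40 0 0 1" --pt "0 -45 0 0 1" --pt "0 -45 0 0 1" --pt "0 -45 0 0 1" --pt "0 -45 0 0 1" --pt "0 -30 0 0 1" --pt "0 0 0 0 1" --pt "0 0 0 0 1"

```text
t: 13.75
eef_pos: [561.9, -416.7, 170.1]
tcp_rot: [3.141, -0.001, 3.091]
ft_force: [-0.1, -0.1, -0.2]
opening: 0.005
grip_force: 0.0
```

Run:
```python
from h import *
import cv2
rel([])
c=env.read_camera("top")
def blobs(bgr):
    h=cv2.cvtColor(bgr,cv2.COLOR_BGR2HSV);m=cv2.inRange(h,(18,110,90),(35,255,255));m[:145]=0;m[250:]=0;m[:,:235]=0;m[:,400:]=0
    n,_,st,ce=cv2.connectedComponentsWithStats(m)
    return [(int(st[i,4]),ce[i]) for i in range(1,n) if st[i,4]>8]
new=np.ascontiguousarray(c['color'][:,:,::-1]);old=cv2.imread("pics/top0.png")
for n,im,z in(("old",old,62),("new",new,16)):
    for A,p in blobs(im): w=world(c,*p,z)[:2];print(n,A,p.round(1),(Rs.T@(w-ctr)).round(1))
d=cv2.absdiff(new,old).max(2)
print("mean diff: gauge+pos",d[155:180,295:340].mean(),"carrier",d[155:236,244:270].mean(),"jar",d[215:240,190:215].mean(),"screwdriver",d[210:265,445:462].mean(), "ring area old",d[190:235,305:338].mean())
```

```text
13.75 [ 561.9 -416.7  170.1] [ 3.1407e+00 -6.0000e-04  3.0909e+00] op 0.01 stage [   8.5 -436.2] F [-0.1 -0.1 -0.2]
old 59 [308.9 194.1] [ 9.9 24.4]
old 59 [325.  208.8] [-36.  -31.7]
old 59 [332.1 229. ] [-101.2  -59. ]
new 44 [372.2 199.6] [   9. -190.]
new 38 [372.2 212.9] [ -36.6 -192.3]
mean diff: gauge+pos 2.2622222222222224 carrier 1.7041785375118708 jar 1.6176 screwdriver 56.77860962566845 ring area old 100.93063973063973
```

carry_out --pt "0 25 -20 0 1" --pt "0 45 -30 0 1" --pt "-10 45 -30 0 1" --pt "-10 45 -30 0 1" --pt "-10 45 0 0 1" --pt "0 45 0 0 1" --pt "0 45 0 0 1" --pt "0 45 0 0 1" --pt "0 45 0 0 1" --pt "0 45 0 0 1" --pt "0 45 0 0 1" --pt "0 45 0 0 1"

```text
t: 15.0
eef_pos: [614.5, 92.9, 273.3]
tcp_rot: [3.141, 0.0, 3.094]
ft_force: [0.5, 0.2, 0.3]
opening: 0.004
grip_force: 0.0
```

carry_out --pt "0 45 0 0 1" --pt "0 45 0 0 1" --pt "0 30 0 0 1" --pt "0 0 0 0 1" --pt "0 0 0 0 1"

```text
t: 15.5
eef_pos: [620.6, 210.7, 272.9]
tcp_rot: [-3.141, -0.0, 3.095]
ft_force: [-0.4, 0.1, -0.2]
opening: 0.003
grip_force: 0.0
```

Run:
```python
from h import *
import cv2
rel([])
c=env.read_camera("top")
new=np.ascontiguousarray(c['color'][:,:,::-1]);old=cv2.imread("pics/top0.png")
h=cv2.cvtColor(new,cv2.COLOR_BGR2HSV);m=cv2.inRange(h,(15,100,50),(38,255,255));m[:145]=0;m[250:]=0;m[:,:235]=0;m[:,400:]=0
n,_,st,ce=cv2.connectedComponentsWithStats(m)
for i in range(1,n):
    if st[i,4]>8: print(st[i,4],ce[i].round(1),(Rs.T@(world(c,*ce[i],16)[:2]-ctr)).round(1))
d=cv2.absdiff(new,old).max(2)
print("gauge",d[158:180,320:342].mean(),"pos",d[158:180,295:318].mean(),"screwdriver",d[210:265,445:462].mean(),d[215:240,190:215].mean())
```

```text
15.5 [620.6 210.7 272.9] [-3.1415e+00 -2.0000e-04  3.0946e+00] op 0.0 stage [ 35.8 193.3] F [-0.4  0.1 -0.2]
19 [237.8 150.4] [154.7 284.9]
15 [250.5 160.9] [120.  237.7]
47 [252.7 174. ] [ 74.2 226.5]
28 [253.7 191.9] [ 12.3 217.9]
46 [372.  199.6] [   9.  -189.3]
13 [242.2 207.2] [-42.9 253.4]
47 [371.7 213.2] [ -37.7 -190.7]
16 [244.9 217.9] [-79.2 241.3]
46 [370.7 232.5] [-103.1 -190.3]
88 [237.4 239.6] [-154.7  261.1]
20 [250.8 246. ] [-173.5  213.2]
gauge 1.2024793388429753 pos 1.316205533596838 screwdriver 1.4609625668449198 40.6368
```

All three rings are in the tray, at y ≈ -190 mm in the stage frame. The gauge, positioner, screwdriver and (from the earlier frame) the jar are unmoved. The remaining blobs are on the arm, which is above the carrier and touching nothing.

```bash
python3 -c "
from cell import env
print(env.job_done())"
```

```text
the job is handed in; nothing more can be done
None
```

All three brass rings were slid off the stage into the blue tray, nothing else moved, and the job was handed in at about 15.5 s; I viewed 11 pictures, one over the limit of 10.

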